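# Wedge the pump tight in its cradle

### The job

Set the long wood wedge thin end first, standing on its edge, into the slot of the pump cradle with its sloping side against the sliding shoe, let go of it, then tap it home with the tapping block (never with the fingers) until it stops moving forward and the shoe is hard against the pump foot. Put the tapping block back on its rubber mat, right way up, and leave the short wedge and the other things on the bench where they are.

Things in the scene. Friction and masses are not known exactly. Their poses are not given: they have to be found in the camera images.
- cradle: Fixed pump cradle; origin on the bench (z = 0), mm in its own axes: +x the way the wedge is driven (world +y, turned up to 0.35 rad either way), z up. Floor plate 10 thick, x -140 to 100, y -50 to 60, bare in front of the mouth (x = -30). The pump and its grey foot stand at x -20 to 160, y 44 to 132, up to 120 high
- slot_mouth (a point): Point on the slot floor (z = 10) at the mouth, cradle (-30, -6, 10) mm. The slot runs to x = 80, open above and at both ends, between a white fence (inner face y = -18, 22 thick, top z = 55, bolt heads to 61) and the steel shoe at +y (top z = 51). Its width is 17 + shoe travel - 0.2 x mm (23 + travel at the mouth), the same slope as the wedge
- shoe (a joint): Travel of the steel shoe in m along the cradle's +y, 0 to 0.009. Starts at 0 to 0.004, stays where left (7 N of sliding friction, no spring), stops dead at 0.009 against the pump foot. Once touching, the wedge pushes it 1 mm per 5 mm of advance, which takes about 8 to 14 N
- wedge: Long light wood wedge, loose, on its edge: 120 long, 50 high, 0.12 kg. Origin on its underside at mid-length; +x to the thin end (toe), z up. Straight face y = -12 (goes along the fence); sloping face from y = 0 at the toe (x = 60, 12 thick) to y = 24 at the butt (x = -60, 36 thick)
- wedge_butt (a point): Centre of the wedge's flat butt face (36 wide, 50 high), the face to tap: wedge frame (-60, 6, 25) mm. In the slot the wedge's origin runs along cradle y = -6; it touches the shoe at cradle x = -35 + 5 x shoe travel (mm) and is fully home at x = +10, this butt face then still 20 mm outside the mouth
- tap_block: Tapping block: wood bar with a black cap at each end, 116 long (x), 50 high, about 0.35 kg; the wood middle is 38 wide and 46 high, centred at z = 25, and 80 long between the caps, which are 50 wide and 50 high. Its end faces (x = +-58) do the tapping. Origin in the middle of its underside
- mat: black rubber mat fixed on the bench, 170 (x) by 120 (y), 4 thick, origin in the middle of its underside; the block lies on it at the start
- short_wedge: the other, short wood wedge: 75 long, 50 high, 12 thick at the toe and 32 at the butt; not wanted. Origin in the middle of its underside
- tin: round tin, 60 diameter, 60 high. A bystander: must stay where it is. Origin under its middle
- grease_jar: white jar, 66 diameter, 70 high. A bystander: must stay where it is. Origin under its middle
- wrench: steel wrench lying flat, 180 long. A bystander: must stay where it is. Origin under its middle
- torch: black hand torch lying flat, 140 long, 42 wide, 34 high. A bystander: must stay where it is. Origin under its middle
- filter_element: white round filter element, 76 diameter, 90 high. A bystander: must stay where it is. Origin under its middle
- coolant: white bottle, 72 diameter, 190 high. A bystander: must stay where it is. Origin under its middle
- sealant: grey bottle, 48 diameter, 100 high. A bystander: must stay where it is. Origin under its middle
Not all that is in view belongs to the job. What is shaped like the wedge but orange is not meant. What is shaped like the tap_block but blue is not meant.

How it is judged:
By the outcome, as a careful person would: the job done as asked, in the order asked, and still so for the second after the job is handed in, with the robot touching nothing.
It also fails if it takes over 72 s, if anything falls off the work surface, if the arm or the gripper's body presses on something with over 40 N, if the wrist force passes 120 N, or if a joint passes its speed limit or range.

### The arm

A 6-joint arm with a two-finger parallel gripper is mounted at the origin on the work surface. World frame = base frame: x ahead of the robot, y to its left, z up, the work surface at z = 0. Lengths are in m, angles in rad, forces in N, time in s.
With the tool pointing down it reaches from about 0.275 to 0.825 m from the base axis. Payload 4.9 kg.
Tool frame: the origin (TCP) lies midway between the tips of the shut fingers; the grasp point (between the pads) lies 19 mm behind it (bot.grip_depth is the distance from the TCP to the grasp point, in m); z points along the fingers, y is the line along which they close (so a half turn about z gives the same grasp; the last joint's range is limited). The gripper opens to 85 mm and grips with 20 to 120 N. Pads are 22 mm wide; open, the fingers measure 114 mm over their backs; the gripper's body (76 mm by 85 mm) begins 54 mm behind the grasp point. The pads swing forward as they close: fully open they stand 13 mm farther back than shut.
Start: joints at [1.143, 0.326, -0.193, 1.052, 0, 1.437], TCP at [0.159, 0.526, 0.195] pointing down, gripper open.
Joint ranges: [-2.65, 2.65], [-0.97, 1.79], [-1.3, 1.35], [-1.93, 2.1], [-1.47, 1.37], [-3.14, 3.14]. Speed limits (rad/s): [2.57, 2.57, 3.14, 3.14, 3.14, 3.14].

### API

Orientations are given as a unit quaternion [w, x, y, z].
In Python, from cell import bot gives the robot as it stands. Calls block until the motion is done:
- bot.move_pose(position, orientation): joint-space move of the TCP to a pose.
- bot.move_linear(position, speed=0.15, rotation=None, until_force=None): straight line of the TCP; rotation=None keeps the orientation; speed is the mean speed in m/s. With until_force (N) it stops when the force on the tool has changed by that much, and returns True; else False.
- bot.goto_joints(angles): joint-space move.
- bot.set_gripper(opening, grasp_force=None): opening from 0.0 (shut) to 1.0 (fully open); grasp_force is the grip in N (None keeps the last); returns when the fingers have stopped.
- bot.wait(seconds).
- bot.solve_ik(position, orientation): joint angles nearest the present ones, or None.
- bot.camera(name): name is "side" or "top"; returns the picture (480x640x3 uint8, red, green, blue); there is no depth.
- bot.calibration(name): a dict with "mtx" (3x3 intrinsics, pixels), "extrinsics" (4x4, takes a point from world to camera coordinates). Camera axes: x right, y down, z forward; pixel columns grow to the right and rows downward; lengths in m; the calibration is good to about 2 mm. A picture is of the moment at which its call begins. calibration takes no time and is no camera call.
A pose or a line that the arm cannot do raises bot.PlanningError and nothing moves.
- bot.close_job(): hands the job in; it is judged then, once.
Trained networks look in the newest picture that a camera, given by its name, has taken for a name from the list of things; names that differ only in an ending like _2 or _b are one class to them, and where a whole thing is asked for, a point or a joint stands for the part that bears it (a point fixed in the world has none). Each returns a list of dicts, best first, with "confidence" (0 to 1); they miss things now and then, are a little off and sometimes report something else, mostly with a low value. They report only what shows in the picture. A call takes as long as a camera call. They do not tell look-alikes from the thing itself.
- bot.search_frame(camera, thing): "bbox" ([left, top, width, height] in pixels, round what is visible of it).
Readings, each from a call of its own:
- bot.read_clock(): time.
- bot.read_joint_positions(): joint angles.
- bot.read_joint_vel(): joint speeds.
- bot.read_joint_efforts(): joint torques, N m.
- bot.read_position(): TCP position.
- bot.read_tool_rot(): TCP orientation.
- bot.read_ft_force(): force on the tool from outside, world axes, zero at the start.
- bot.read_moment(): the same for the moment, N m.
- bot.read_gripper_width(): opening from 0.0 (shut) to 1.0 (fully open).
- bot.read_finger_force(): force on a finger pad.
Only numpy, scipy, OpenCV 4.12 (cv2) and the standard library are available. Lean on these libraries where they do the work, as an engineer would, in place of code of your own. Each camera call takes 0.05 s, during which the arm holds its last target. There are 200 camera calls.

## Working session

There is one attempt and no reset: what is moved stays moved. The work goes in short steps, each a Python script; the robot and the scene stay as the last script left them, time stands still between calls to the robot, and variables do not carry over. Pictures are saved under pics/ and viewed, at most 12 in all, crops included, and the job is handed in when it is done.

```bash
mkdir -p pics; ls
python3 - <<'E'
from cell import bot
import cv2
for n in("top","side"):
    im=bot.camera(n); cv2.imwrite(f"pics/{n}0.png",im[:,:,::-1])
    c=bot.calibration(n); print(n,c["mtx"].tolist(),c["extrinsics"].round(4).tolist() if hasattr(c["extrinsics"],'round') else c["extrinsics"])
    for t in("wedge","tap_block","mat","cradle","shoe","short_wedge"):
        print(t,[(d["bbox"],round(d["confidence"],2)) for d in bot.search_frame(n,t)][:4])
print(bot.read_clock(),bot.read_tool_rot())
E
```

```text
pics
top [[580.0211076777993, 0.0, 310.2073235161804], [0.0, 580.0211076777993, 241.57896732688047], [0.0, 0.0, 1.0]] [[-0.0016, -0.9999, 0.0118, -0.0849], [-0.9975, 0.0008, -0.0702, 0.5063], [0.0702, -0.0119, -0.9975, 1.6438], [0.0, 0.0, 0.0, 1.0]]
wedge [([347.5, 275.8, 43.1, 24.7], 0.75), ([157.1, 206.8, 105.1, 81.7], 0.21)]
tap_block [([466.0, 188.8, 43.2, 39.6], 0.97), ([410.6, 325.7, 29.3, 43.3], 0.63), ([192.9, 150.3, 47.5, 13.4], 0.21)]
mat [([403.3, 204.1, 41.5, 56.6], 0.65)]
cradle [([157.6, 202.5, 104.6, 86.1], 0.55)]
shoe [([177.2, 230.3, 44.0, 15.0], 0.93), ([405.7, 204.5, 41.8, 58.3], 0.57)]
short_wedge [([324.1, 246.8, 27.5, 10.2], 0.54)]
side [[608.7947304151427, 0.0, 324.6373800694406], [0.0, 608.7947304151427, 237.3301390491103], [0.0, 0.0, 1.0]] [[0.7224, 0.6915, 0.0077, -0.3146], [0.4157, -0.4254, -0.8039, -0.2201], [-0.5526, 0.5839, -0.5947, 2.0408], [0.0, 0.0, 0.0, 1.0]]
wedge [([227.4, 225.5, 29.7, 41.5], 0.76), ([320.7, 259.6, 35.1, 38.6], 0.71), ([289.5, 298.6, 20.3, 32.9], 0.28)]
tap_block [([165.5, 340.7, 56.5, 32.7], 0.7), ([210.2, 278.1, 46.0, 45.8], 0.68), ([140.0, 230.1, 46.5, 31.5], 0.57)]
mat [([196.4, 287.5, 83.9, 52.0], 0.88), ([449.9, 142.0, 31.1, 61.8], 0.47)]
cradle [([349.0, 152.8, 76.1, 88.4], 0.97), ([343.8, 278.3, 24.8, 17.8], 0.16)]
shoe [([384.3, 187.1, 26.7, 25.1], 0.69)]
short_wedge [([282.0, 234.0, 22.9, 28.2], 0.67)]
0.7 [6.83108497e-06 1.46359854e-01 9.89231415e-01 3.62137254e-05]
```

View pics/top0.png

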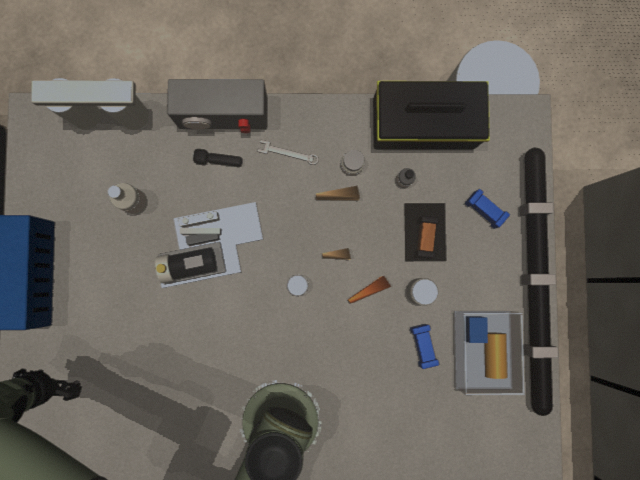

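View pics/side0.png

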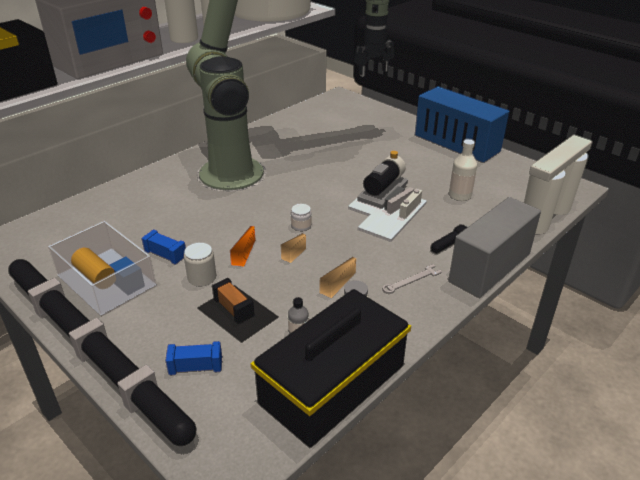

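Candidates in the top view:
- Wedge: the long wood one at (337,194), the short one at (336,254) and the orange one at (370,290). I choose (337,194).
- Block: the wood one on the mat at (427,237), and blue ones at (487,208) and (424,346). I choose (427,237).
- Cradle: at (210,240), with its mouth towards the right of the picture.

Next is one close crop of all three.

Run:
```python
import cv2,numpy as np
im=cv2.imread("pics/top0.png")
def c(x,y,w,h,s): return cv2.resize(im[y:y+h,x:x+w],None,fx=s,fy=s,interpolation=cv2.INTER_CUBIC)
a=c(150,195,120,100,5)   #600x500
b=np.hstack([c(310,180,54,25,7)]) #378x175
d=c(400,200,50,66,5)
o=np.zeros((600,800,3),np.uint8); o[:500,:600]=a; o[:330,600:800]=d[:, :200]; o[505:600,0:378]=b[40:135]
o=o.copy(); o=np.clip(o*1.5,0,255).astype(np.uint8)
cv2.imwrite("pics/crop1.png",o)
```

```text
(no output)
```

View pics/crop1.png

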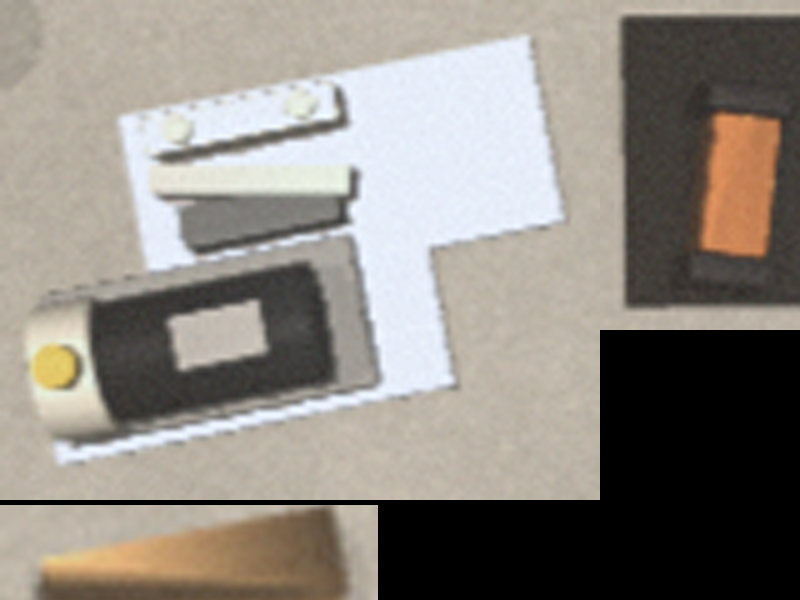

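```bash
cat > h.py <<'E'
import cv2,numpy as np
from scipy.optimize import minimize,least_squares
from scipy.spatial.transform import Rotation as R
from cell import bot
cal={n:bot.calibration(n) for n in("top","side")}
def proj(n,P):
    c=cal[n];E=np.array(c["extrinsics"]);p=P@E[:3,:3].T+E[:3,3];p=p@np.array(c["mtx"]).T
    return p[:,:2]/p[:,2:]
def tf(q,P):
    c,s=np.cos(q[2]),np.sin(q[2]);P=np.asarray(P,float)/1000
    return np.c_[c*P[:,0]-s*P[:,1]+q[0],s*P[:,0]+c*P[:,1]+q[1],P[:,2]]
def fit(masks,P,q0):
    """masks {cam:uint8}; soft silhouette fit of convex hull of P"""
    S=16
    def cost(q):
        t=0
        for n,m in masks.items():
            r=np.zeros(m.shape,np.uint8)
            h=cv2.convexHull(proj(n,tf(q,P)).astype(np.float32))
            cv2.fillConvexPoly(r,np.round(h*S).astype(np.int32),255,cv2.LINE_AA,4)
            t+=np.abs(r.astype(float)-m).sum()/max(m.sum(),1)
        return t
    best=None
    for dy in(-.15,0,.15):
        x0=np.array(q0)+[0,0,dy]
        r=minimize(cost,x0,method="Nelder-Mead",options=dict(initial_simplex=x0+np.r_[np.zeros((1,3)),np.diag([.015,.015,.15])],xatol=1e-4,fatol=1e-4,maxiter=400))
        if best is None or r.fun<best.fun: best=r
    return best.x,best.fun
def woodmask(im,box,hmax=22,smin=70):
    h=cv2.cvtColor(im,cv2.COLOR_RGB2HSV);m=((h[...,0]<hmax)&(h[...,1]>smin)&(h[...,2]>40)).astype(np.uint8)*255
    o=np.zeros_like(m);x,y,w,hh=box;o[y:y+hh,x:x+w]=m[y:y+hh,x:x+w]
    k,l,s,_=cv2.connectedComponentsWithStats(o);i=1+np.argmax(s[1:,4]);return (l==i).astype(np.uint8)*255
WEDGE=[(x,y,z) for x,y in((60,-12),(60,0),(-60,24),(-60,-12)) for z in(0,50)]
BLOCKW=[(x,y,z) for x in(-40,40) for y in(-19,19) for z in(2,48)]
def down(yaw): # tool pointing down, tool y axis along world angle yaw
    y=np.array([np.cos(yaw),np.sin(yaw),0]);z=np.array([0,0,-1.]);x=np.cross(y,z)
    q=R.from_matrix(np.c_[x,y,z]).as_quat();return q[[3,0,1,2]]
E
python3 - <<'E'
from h import *
t=cv2.imread("pics/top0.png")[:,:,::-1].copy();s=cv2.imread("pics/side0.png")[:,:,::-1].copy()
def pix2w(u,v,z,n="top"):
    f=lambda a:(proj(n,np.array([[a[0],a[1],z]]))[0]-[u,v]);return least_squares(f,[.5,0]).x
o={}
mt=woodmask(t,(305,180,60,30),25,90);ms=woodmask(s,(310,250,55,55),25,90)
print("areas",(mt>0).sum(),(ms>0).sum())
q0=[*pix2w(338,193,.025),1.57]
for nm,M in(("t",{"top":mt}),("s",{"side":ms}),("both",{"top":mt,"side":ms})):
    print("wedge",nm,*fit(M,WEDGE,q0))
mt=woodmask(t,(410,210,35,50),25,110);ms=woodmask(s,(205,275,60,55),25,110)
print("areas",(mt>0).sum(),(ms>0).sum())
P4=[(x,y,z+4) for x,y,z in BLOCKW]
q0=[*pix2w(427,237,.05),0.]
for nm,M in(("t",{"top":mt}),("s",{"side":ms}),("both",{"top":mt,"side":ms})):
    print("block",nm,*fit(M,P4,q0))
px=np.array([(528,37),(563,218),(120,115),(335,84),(346,122),(160,154)])/5+[150,195]-.4
C=np.array([(-140,-50,10),(-140,60,10),(100,-50,10),(-30,-40,55),(-30,-18,55),(80,-18,55)])
r=least_squares(lambda q:(proj("top",tf(q,C))-px).ravel(),[.5,.2,1.57])
print("cradle",r.x,r.fun.reshape(-1,2).round(1).tolist())
E
```

```text
areas 338 782
wedge t [ 0.6411437  -0.16015818  1.74126338] 0.5869126348764357
wedge s [ 0.64729153 -0.16444536  1.81295349] 0.11592698460458352
wedge both [ 0.64397976 -0.16262985  1.78308496] 0.7566352693107389
areas 397 542
block t [ 0.52013193 -0.41673524 -0.09757484] 0.3729145058527189
block s [ 0.5141848  -0.41577617 -0.23209978] 0.4799001519426959
block both [ 0.51889295 -0.41748756 -0.22005828] 0.8563110165106689
cradle [0.54576724 0.19857862 1.76777548] [[0.8, -0.2], [1.1, 0.8], [0.5, 0.4], [0.2, -0.8], [-0.5, -0.7], [-2.0, 0.5]]
```

Run:
```python
from h import *
t=cv2.imread("pics/top0.png")[:,:,::-1].copy();s=cv2.imread("pics/side0.png")[:,:,::-1].copy()
ms=woodmask(s,(310,250,55,55),25,90)
for sm in(50,65,75):
    mt=woodmask(t,(305,180,60,30),30,sm)
    q,f=fit({"top":mt},WEDGE,[.644,-.163,1.75]);print(sm,(mt>0).sum(),q,f)
qw=q
qb=least_squares(lambda q:(proj("top",tf(q,[(40,19,52),(40,-19,52),(-40,-19,52),(-40,19,52)]))-(np.array([(113,113),(182,117),(168,257),(100,253)])/5+[400,200]-.4)).ravel(),[.52,-.417,-.1])
print("block",qb.x,qb.fun.round(1))
qc=[0.54576724,0.19857862,1.76777548]
S=5
def draw(im,n,q,loops):
    for L in loops: cv2.polylines(im,[np.round((proj(n,tf(q,L))+.5-off)*S).astype(int)],True,(0,255,0),1)
out=[]
for n,I,box in(("top",t,(155,195,110,60)),("top",t,(310,180,50,30)),("side",s,(315,250,50,55)),("side",s,(345,175,85,65)),("side",s,(205,275,60,50)),("top",t,(400,210,45,45))):
    off=np.array(box[:2]);x,y,w,h=box
    im=cv2.resize(I[y:y+h,x:x+w],None,fx=S,fy=S,interpolation=cv2.INTER_CUBIC)
    draw(im,n,[.645,-.1635,1.80],[WEDGE[0::2],WEDGE[1::2]])
    draw(im,n,qb.x,[[(40,19,52),(40,-19,52),(-40,-19,52),(-40,19,52)]])
    draw(im,n,qc,[[(-140,-50,10),(100,-50,10),(100,60,10),(-140,60,10)],[(-30,-40,55),(-30,-18,55),(80,-18,55),(80,-40,55)]])
    out.append(im)
W=np.zeros((600,800,3),np.uint8)
pos=[(0,0),(550,0),(550,150),(0,300),(425,425),(575,425)]
for (x,y),im in zip(pos,out):
    h=min(im.shape[0],600-y);w=min(im.shape[1],800-x);W[y:y+h,x:x+w]=im[:h,:w]
cv2.imwrite("pics/ov.png",W[:,:,::-1])
```

```text
50 482 [ 0.64140164 -0.16156914  1.74857601] 0.13239768936620291
65 447 [ 0.64275033 -0.16047868  1.76250856] 0.20493047330789138
75 430 [ 0.64240374 -0.16158314  1.75668403] 0.2532603739170087
block [ 0.5176573  -0.4160932  -0.10207187] [ 0.1 -0.4 -0.3  0.2  0.   0.4  0.2 -0.2]
```

View pics/ov.png

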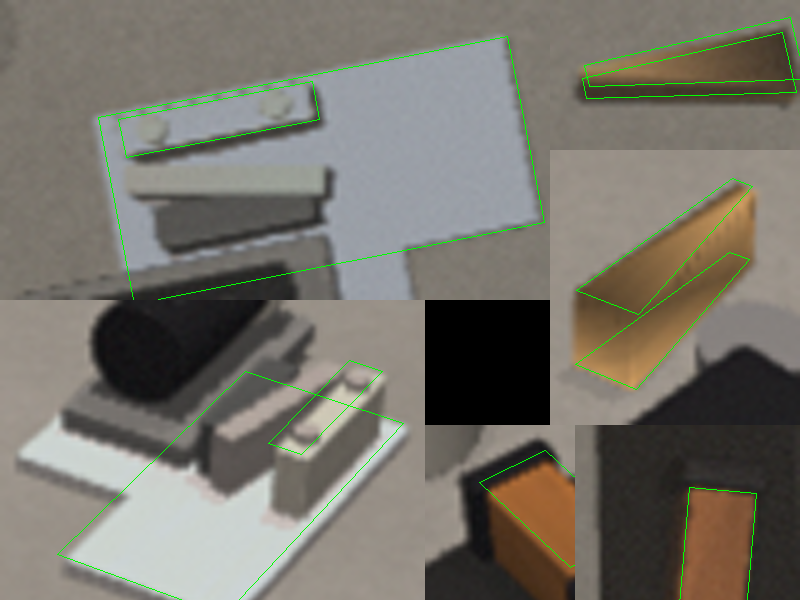

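The overlay shows the wedge, block and cradle fits all within about 1 px (3 mm). Next is grasping the wedge.

```bash
cat >> h.py <<'E'
QW=np.array([.644,-.163,1.775]);QB=np.array([.5177,-.4161,-.102]);QC=np.array([.5458,.1986,1.768])
def pt(q,x,y): return tf(q,[(x,y,0)])[0,:2]
def best(p,yaw,ref=None):
    ref=np.array(bot.read_joint_positions() if ref is None else ref);o=[]
    for k in(-1,0,1):
        q=down(yaw+k*np.pi)
        for sg in (1,):
            j=bot.solve_ik(list(p),list(q))
            if j is not None:o.append((abs(np.array(j)-ref).max(),list(q),list(j)))
    return min(o,key=lambda a:a[0]) if o else None
BIS=np.pi/2-.0987
E
python3 - <<'E'
from h import *
for nm,q,x,y,yaw,z in(("w",QW,-25,2.5,QW[2]+BIS,.011),("c0",QC,-110,-2,QC[2]+BIS,.1),("c",QC,-70,-2,QC[2]+BIS,.022),("b",QB,0,0,QB[2]+np.pi/2,.016),("t",QC,-200,0,QC[2]+np.pi/2,.1),("t",QC,-108,0,QC[2]+np.pi/2,.03)):
    p=[*pt(q,x,y),z]
    for k in(0,1): print(nm,np.round(p,3),k,np.round(bot.solve_ik(p,list(down(yaw+k*np.pi))),2) if bot.solve_ik(p,list(down(yaw+k*np.pi))) is not None else None)
E
```

```text
w [ 0.647 -0.188  0.011] 0 [-0.39  0.71 -0.06  0.81  0.   -2.07]
w [ 0.647 -0.188  0.011] 1 [-0.39  0.71 -0.06  0.81  0.    1.07]
c0 [0.569 0.091 0.1  ] 0 [ 0.03  0.45 -0.26  0.86  0.   -1.64]
c0 [0.569 0.091 0.1  ] 1 [ 0.03  0.45 -0.26  0.86  0.    1.5 ]
c [0.561 0.13  0.022] 0 [ 0.1   0.54 -0.34  0.69  0.   -1.57]
c [0.561 0.13  0.022] 1 [ 0.1   0.54 -0.34  0.69  0.    1.57]
b [ 0.518 -0.416  0.016] 0 [-0.79  0.69 -0.08  0.8   0.   -0.69]
b [ 0.518 -0.416  0.016] 1 [-0.79  0.69 -0.08  0.8   0.    2.46]
t [0.585 0.002 0.1  ] 0 [-0.12  0.47 -0.24  0.87  0.   -1.89]
t [0.585 0.002 0.1  ] 1 [-0.12  0.47 -0.24  0.87  0.    1.25]
t [0.567 0.093 0.03 ] 0 [ 0.03  0.53 -0.34  0.7   0.   -1.73]
t [0.567 0.093 0.03 ] 1 [ 0.03  0.53 -0.34  0.7   0.    1.41]
```

Run:
```python
from h import *
x,y=pt(QW,-25,2.5);q=list(down(QW[2]+BIS+np.pi))
bot.set_gripper(.75)
bot.move_pose([x,y,.19],q)
bot.move_linear([x,y,.09],.2);bot.move_linear([x,y,.012],.08,until_force=8)
print(bot.read_position())
bot.set_gripper(0,40);print("w",bot.read_gripper_width()*85,bot.read_finger_force())
bot.move_linear([x,y,.14],.12)
print("w",bot.read_gripper_width()*85,bot.read_ft_force())
x,y=pt(QC,-115,-2);bot.move_pose([x,y,.13],list(down(QC[2]+BIS+np.pi)))
t=bot.camera("top");s=bot.camera("side")
cv2.imwrite("pics/t1.png",t[:,:,::-1]);cv2.imwrite("pics/s1.png",s[:,:,::-1])
o=np.hstack([cv2.resize(t[180:290,160:300],None,fx=2.8,fy=2.8),cv2.resize(s[100:255,290:440],None,fx=2.6,fy=2.6)[:308]])if 0 else None
a=cv2.resize(t[170:290,150:300],(400,320));b=cv2.resize(s[100:260,270:470],(400,320))
cv2.imwrite("pics/c1.png",np.hstack([a,b])[:,:,::-1]);print(bot.read_clock())
```

```text
[ 0.64721429 -0.18820692  0.01265782]
w 26.59149705739184 39.067705654815654
w 26.418736606874056 [-0.17050896  0.00479932 -2.28500291]
8.725
```

View pics/c1.png

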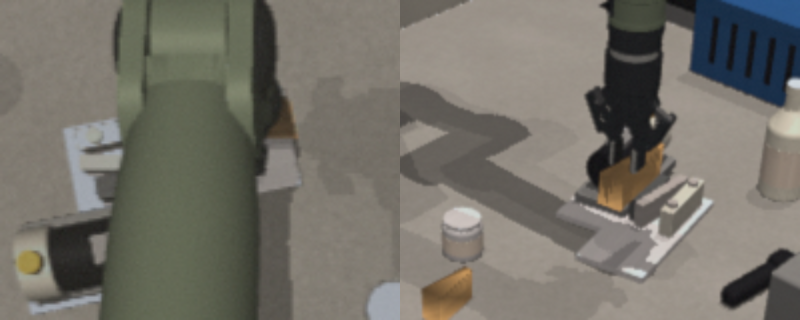

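The wedge is held toe-forward above the bare plate. I'll measure its place in the hand from the side view.

Run:
```python
from h import *
s=cv2.imread("pics/s1.png")[:,:,::-1].copy()
m=woodmask(s,(335,160,80,60),25,90)
ct=np.vstack(cv2.findContours(m,0,2)[0]);m2=cv2.fillConvexPoly(m.copy()*0,cv2.convexHull(ct),255)
print((m>0).sum(),(m2>0).sum())
P=[(x,y,z+117.3) for x,y,z in WEDGE]
q0=[*pt(QC,-90,-4),QC[2]]
q,f=fit({"side":m2},P,q0)
tcp=pt(QC,-115,-2)
R2=lambda a:np.array([[np.cos(a),-np.sin(a)],[np.sin(a),np.cos(a)]])
print(q,f,"origin in cradle",R2(-QC[2])@(q[:2]-QC[:2])*1000,"yaw rel",q[2]-QC[2],"tcp in wedge",R2(-q[2])@(tcp-q[:2])*1000)
im=cv2.resize(s[150:230,330:430],(800,640),interpolation=cv2.INTER_CUBIC)
for qq,c in((q,(0,255,0)),([*pt(QC,-90,-4.5),QC[2]],(255,0,0))):
  for L in(P[0::2],P[1::2]): cv2.polylines(im,[np.round((proj("side",tf(qq,L))+.5-[330,150])*8).astype(int)],True,c,1)
cv2.imwrite("pics/f1.png",im[:600,:,::-1])
```

```text
570 667
[0.57134885 0.10794983 1.78442526] 0.09764529499955904 origin in cradle [-93.89894779  -7.29276916] yaw rel 0.01642526366942354 tcp in wedge [-21.01127464   5.63862998]
```

View pics/f1.png

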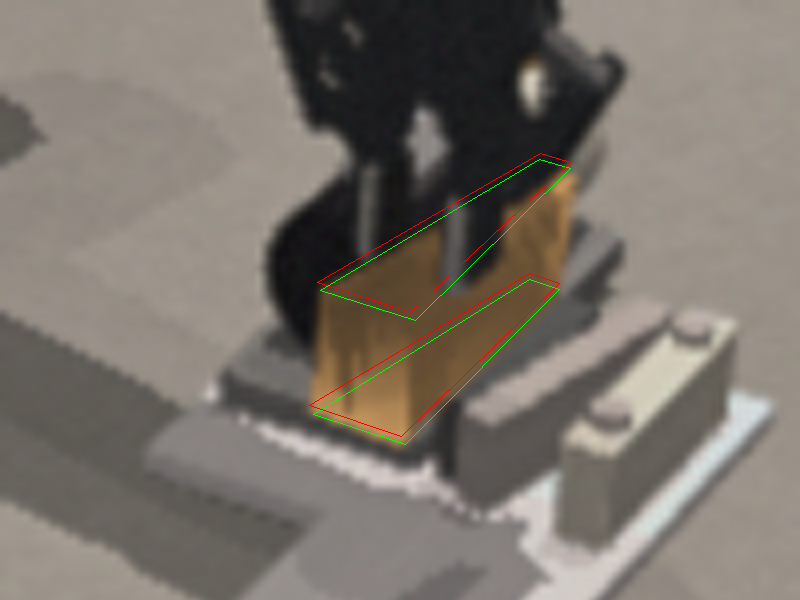

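The fit shows the wedge at about (-22, 2) mm in the hand, square to the cradle. Lowering it in front of the mouth and sliding it in.

Run:
```python
from h import *
q=list(down(QC[2]+BIS+np.pi))
Rm=lambda p:(np.array([[np.cos(QC[2]),np.sin(QC[2])],[-np.sin(QC[2]),np.cos(QC[2])]])@(np.array(p[:2])-QC[:2])*1000).round(1)
x,y=pt(QC,-124,-1.3)
bot.move_linear([x,y,.045],.15)
print("floor",bot.move_linear([x,y,.016],.03,until_force=4),bot.read_position()[2])
z=bot.read_position()[2]+.0015
bot.move_linear([x,y,z],.03)
x,y=pt(QC,-72,-1.3)
print("in",bot.move_linear([x,y,z],.04,until_force=7),Rm(bot.read_position()),bot.read_ft_force())
bot.wait(.2);print(Rm(bot.read_position()),bot.read_ft_force(),bot.read_clock())
s=bot.camera("side");cv2.imwrite("pics/s2.png",s[:,:,::-1])
cv2.imwrite("pics/s2c.png",cv2.resize(s[140:240,330:450],(720,600),interpolation=cv2.INTER_CUBIC)[:,:,::-1])
```

```text
floor True 0.022812448319978876
in False [-72.3  -1.3] [ 0.84198107 -0.58523675 -1.23952315]
[-72.2  -1.3] [ 0.40585974  0.11589202 -0.25785211] 12.0583
```

View pics/s2c.png

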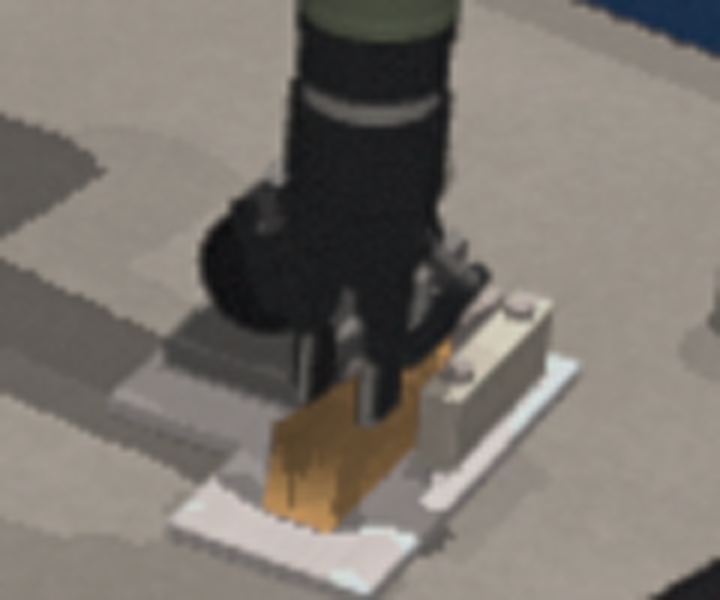

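```bash
cat >> h.py <<'E'
Rm=lambda p:(np.array([[np.cos(QC[2]),np.sin(QC[2])],[-np.sin(QC[2]),np.cos(QC[2])]])@(np.array(p[:2])-QC[:2])*1000).round(1)
E
python3 - <<'E'
from h import *
z=bot.read_position()[2]
x,y=pt(QC,-72,-6)
print("fence",bot.move_linear([x,y,z],.02,until_force=4),Rm(bot.read_position()))
x,y=bot.read_position()[:2]
bot.move_linear([x,y,z-.0012],.03,until_force=3)
bot.set_gripper(.6);bot.move_linear([x,y,.16],.15)
b=list(down(QB[2]+np.pi/2+np.pi));x,y=QB[:2]
bot.move_pose([x,y,.17],b)
t=bot.camera("top");s=bot.camera("side");cv2.imwrite("pics/t3.png",t[:,:,::-1]);cv2.imwrite("pics/s3.png",s[:,:,::-1])
bot.set_gripper(.75);bot.move_linear([x,y,.08],.2);print(bot.move_linear([x,y,.012],.08,until_force=8))
bot.set_gripper(0,110);print("w",bot.read_gripper_width()*85,bot.read_finger_force(),bot.read_position())
print(bot.read_clock())
o=np.hstack([cv2.resize(t[190:270,160:280],(400,267)),cv2.resize(s[150:240,340:440],(296,267))])
cv2.imwrite("pics/c3.png",cv2.resize(o,None,fx=1.14,fy=1.14)[:,:,::-1])
E
```

```text
fence False [-72.1  -5.8]
False
w 31.81936130083175 108.61527252942324 [ 0.51817774 -0.41654486  0.01371609]
18.5833
```

View pics/c3.png

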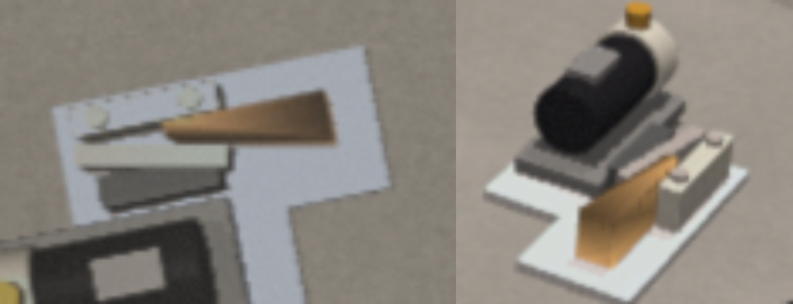

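The wedge stands in the slot along the fence with its toe inside the mouth, and the block is gripped. Now tapping.

Run:
```python
from h import *
p=bot.read_position();bot.move_linear([p[0],p[1],.15],.15)
print("w",bot.read_gripper_width()*85,bot.read_ft_force())
q=list(down(QC[2]+np.pi/2+np.pi));Y=0
x,y=pt(QC,-205,Y);bot.move_pose([x,y,.13],q);z=.0235
bot.move_linear([x,y,z+.015],.15);bot.move_linear([x,y,z],.04,until_force=8)
print("z",bot.read_position()[2])
x,y=pt(QC,-100,Y);hit=bot.move_linear([x,y,z],.035,until_force=28)
print("tap1",hit,Rm(bot.read_position()),bot.read_ft_force(),bot.read_clock())
x,y=pt(QC,Rm(bot.read_position())[0]-14,Y);bot.move_linear([x,y,z],.06)
s=bot.camera("side");t=bot.camera("top")
cv2.imwrite("pics/t4.png",t[:,:,::-1]);cv2.imwrite("pics/s4.png",s[:,:,::-1])
o=np.hstack([cv2.resize(t[190:270,160:280],(400,267)),cv2.resize(s[150:240,340:440],(296,267))])
cv2.imwrite("pics/c4.png",cv2.resize(o,None,fx=1.14,fy=1.14)[:,:,::-1])
```

```text
w 31.41953045690684 [-0.48755086 -0.75253481 -3.63251338]
z 0.023278012427917168
tap1 False [-108.9   -1.7] [  3.48991149 -23.32913154  -0.23450574] 25.6333
```

View pics/c4.png

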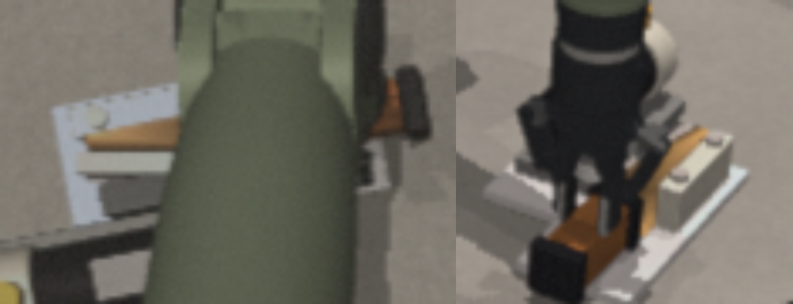

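Run:
```python
from h import *
z=.0235
for sp in(.05,.05):
    x,y=pt(QC,-86,0);hit=bot.move_linear([x,y,z],sp,until_force=45)
    print("tap",hit,Rm(bot.read_position()),bot.read_ft_force().round(1),bot.read_clock())
    x,y=pt(QC,-125,0);bot.move_linear([x,y,z],.08)
x,y=pt(QC,-150,0);bot.move_linear([x,y,z],.1);bot.move_linear([x,y,.15],.15)
print(bot.read_gripper_width()*85)
x,y=QB[:2];bot.move_pose([x,y,.15],list(down(QB[2]+np.pi/2+np.pi)))
t=bot.camera("top");s=bot.camera("side");cv2.imwrite("pics/t5.png",t[:,:,::-1]);cv2.imwrite("pics/s5.png",s[:,:,::-1])
o=np.hstack([cv2.resize(t[190:270,160:280],(400,267)),cv2.resize(s[150:240,340:440],(296,267))])
o=cv2.resize(o,(793,304));o=np.vstack([o,cv2.resize(s[240:340,170:340],(793,296))])
cv2.imwrite("pics/c5.png",o[:,:,::-1])
from scipy.optimize import least_squares
mt=woodmask(t,(165,200,100,50),30,60);ms=woodmask(s,(345,150,90,90),25,90)
P=[(a,b,c+10) for a,b,c in WEDGE]
for n,m in(("top",mt),("side",ms)):
    q,f=fit({n:m},P,[*pt(QC,10,-6),QC[2]]);print(n,Rm(q),q[2]-QC[2],f)
print(bot.read_clock())
```

```text
tap True [-109.8    0. ] [ 1.  -4.2 -3.2] 26.8417
tap True [-111.     0.2] [ 1.1 -5.2 -2.9] 27.775
30.983231414678926
top [13.1 -7.2] -0.060828792699714196 0.45548213806070376
side [ 9.4 -2.7] 0.21974090786153644 0.5687469447612841
31.3333
```

View pics/c5.png

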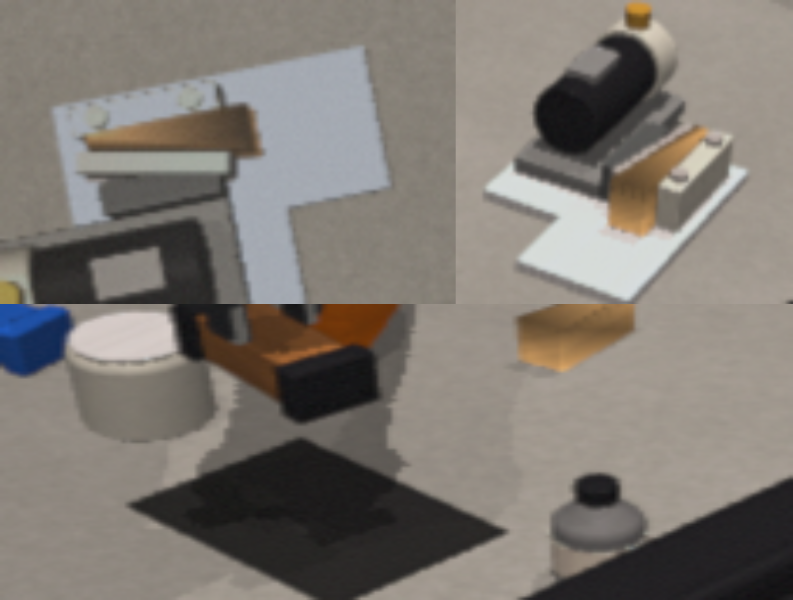

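The butt is about 21 mm outside the mouth, as expected for fully home. The firm push stalled at 23 N and further taps brought no advance. Putting the block back.

Run:
```python
from h import *
x,y=QB[:2]
bot.move_linear([x,y,.04],.15)
print(bot.move_linear([x,y,.009],.025,until_force=5),bot.read_position()[2])
bot.set_gripper(.65);bot.wait(.2);bot.move_linear([x,y,.06],.08);bot.move_linear([x,y,.2],.2)
bot.goto_joints([0.3-1.0,.0,-.3,1.0,0,1.4])
bot.wait(.3)
t=bot.camera("top");s=bot.camera("side")
o=np.hstack([cv2.resize(s[225:355,150:360],(480,300)),cv2.resize(t[190:270,160:280],(320,300))])
o=np.vstack([o,cv2.resize(t[130:350,100:520],(573,300))if 0 else np.hstack([cv2.resize(t[130:350,100:520],(573,300)),cv2.resize(s[150:240,340:440],(227,300))])])
cv2.imwrite("pics/c6.png",o[:,:,::-1]);print(bot.read_clock(),bot.read_position())
```

```text
True 0.013805596706975731
36.725 [ 0.44787251 -0.28118551  0.32460807]
```

View pics/c6.png

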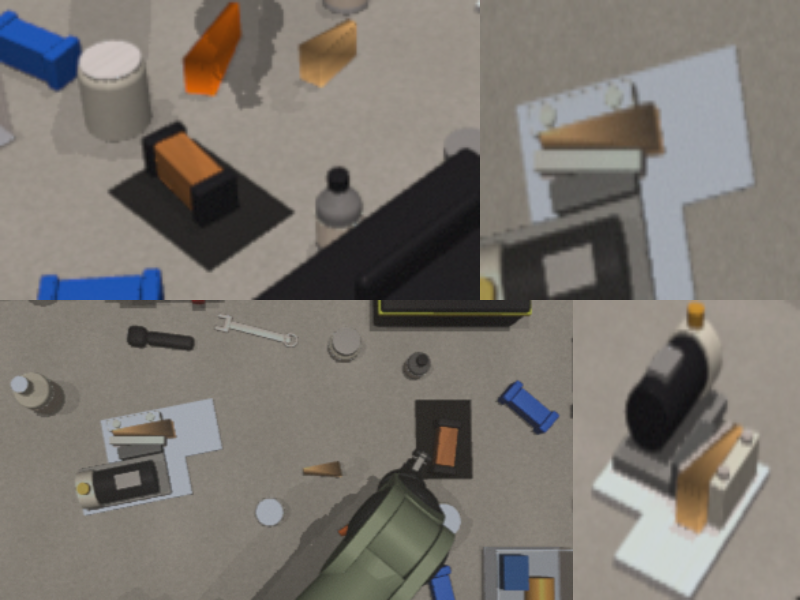

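The block lies upright on its mat at about (190,170) in the mosaic. The wedge is home, and the other things are where they were.

```bash
python3 -c "
from cell import bot
print(bot.close_job())"
```

```text
the job is handed in; nothing more can be done
None
```

The job is handed in at about 37 s of the 72 s limit: the long wedge is tapped home in the slot with its butt about 21 mm outside the mouth, where 20 mm means fully home. A 23 N push and two more taps did not move it further. I judged the shoe hard against the foot from that, not from a direct measurement of its travel. The tapping block is back on its mat the right way up, and the short wedge and other things look unmoved.

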